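# Load the bottle tray into the reader bay

## Robot

A 6-joint arm with a two-finger parallel gripper is mounted at the origin on the work surface; the furniture and walls round the work are solid. World frame = base frame: x ahead of the robot, y to its left, z up, the work surface at z = 0. Lengths are in m, angles in rad, forces in N, time in s.
With the tool pointing down it reaches from about 0.275 to 0.75 m from the base axis. Payload 10.2 kg.
Tool frame: the origin (TCP) lies midway between the tips of the shut fingers; the grasp point (between the pads) lies 19 mm behind it; z points along the fingers, y is the line along which they close (so a half turn about z gives the same grasp; the last joint's range is limited). The gripper opens to 85 mm and grips with 20 to 120 N. Pads are 22 mm wide; open, the fingers measure 114 mm over their backs; the gripper's body (76 mm by 85 mm) begins 54 mm behind the grasp point. The pads swing forward as they close: fully open they stand 13 mm farther back than shut.
Start: joints at [-1.571, 0.313, 1.498, -0, 1.331, -0.223], TCP at [0.116, -0.512, 0.231] pointing down, gripper open.
Joint ranges: [-2.94, 2.94], [-0.97, 2.17], [0.19, 2.56], [-1.23, 4.37], [0.02, 3.11], [-2.88, 2.88]. Speed limits (rad/s): [2.39, 2.39, 3.01, 3.14, 3.14, 3.14].

## Interface

Orientations are given as a rotation vector (axis times angle).
In Python, from rig import * gives the robot as it stands.
- The arm moves only by the shell command python3 -m crank 'ROWS' [FORCE]. ROWS is text: rows parted by semicolons, each of 5 numbers parted by spaces: the shift along the tool's x, y, z normalised to -1 to 1, where 1 is 0.075 m, then the turn about the tool's z normalised to -1 to 1, where 1 is 1.5 rad, then the closure, from -1 (fully open) to 1 (shut), so that 0 is half open. In form: x y z roll fingers; .... A call has 1 to 8 rows; each row shifts and turns the commanded pose from where the row before left it, along the tool's axes as they then stand; what a row does not reach is not made up. A row lasts 1/12 s, in which the tool goes at most 41.7 mm and 7.16 degrees, less where a joint would pass 70% of its speed; a pose out of reach is approached as far as the arm can. A call with a number of a shift or a turn outside -1 to 1 is refused whole. A call with a gripper value outside its range is refused whole. The fingers move at their own pace and stop on an object; FORCE is the grip in N (left out, the last holds). Time passes only in rows, so rows that do not move let the fingers close. It gives the time, the measured TCP pose, the force, the opening and the grip force at its end, in the units of the state.
- read_state(): the state, without advancing time (a new reading comes with each control period).
- snapshot(name): name is "scene" or "top"; returns the picture (400x640x3 uint8, blue, green, red); there is no depth.
- camera_params(name): a dict with "mtx" (3x3 intrinsics, pixels), "eye" and "orientation" of the camera in the world. Camera axes: x right, y down, z forward; pixel columns grow to the right and rows downward; lengths in m; the calibration is good to about 2 mm. A picture is of the moment at which its call begins. camera_params takes no time and is no camera call.
- hand_in(): hands the job in; it is judged then, once.
The state is a dict: "clock": time; "joint_positions": joint angles; "joint_vel": joint speeds; "joint_torque": joint torques, N m; "tool_pos": TCP position; "tcp_rot": TCP orientation; "wrist_force": force on the tool from outside, world axes, zero at the start; "wrist_torque": the same for the moment, N m; "width": opening from 0.0 (shut) to 1.0 (fully open); "gripper_force": force on a finger pad.
Only numpy, scipy, OpenCV 4.12 (cv2) and the standard library are available. Lean on these libraries where they do the work, as an engineer would, in place of code of your own. Each camera call takes 0.05 s, during which the arm holds its last target. There are 200 camera calls.

## Task

Load the blue tray with its four bottles into the white reader bay: nose first into the slots of the runners, then gently on under the hood until it snaps fully home. The handle is for carrying, but no hand fits over it under the hood, so the last part is a push at the tail. The bottles must stay standing in their places on the tray; do not ram the tray, and leave the other loose things on the bench where they are.

Things in the scene. Friction and masses are not known exactly. Their poses are not given: they have to be found in the camera images.
- tray: Blue flat carrier tray, 200 x 150 x 8 mm, loaded with four bottles; 0.5 to 0.7 kg in all, balanced about its middle. Origin: centre of its underside, z up, +x to its nose (the end without upstand, which enters the bay first). Bottles stand in low collars at x = +-60, y = +-45 mm. Each long edge has a small catch notch at x = +20 mm; nose corners bevelled.
- tray_handle (a point): Point in the tray's white handle blade, 60 mm above the tray's underside at its centre; axes as the tray's. The blade is 12 mm thick (x), 36 mm wide (y), its top 88 mm above the underside; grip it across either.
- tray_push (a point): The place to push: middle of the outer face of the tray's rear upstand, at tray x = -100 mm, 22 mm above the underside. The upstand is 100 mm wide (y), 8 mm thick, its top 34 mm above the underside.
- bay: White reader bay, fixed, 186 mm wide (y). Origin: on the worktop under the middle of the hood's front edge; the tray slides in along +x. Deck 30 mm high, from x = -125 mm to the end stop. Hood from x = 0 to 145 mm: opening 154 mm wide, up to z = 153 mm, top at 165 mm, blue front beam, clear window in the roof. No gripper fits over the handle under the hood.
- bay_mouth (a point): Middle of the deck's front edge, on the deck; axes as the bay's. On both sides runners 17 mm high, 154 mm apart, with lips over them 138 mm apart: the slot is 11 mm high for the 8 mm plate, with 2 mm play at each side, open only at the front. A ramp and flared guides stand out 30 mm before this point.
- bay_home (a point): Where the tray's origin is when home; axes as the bay's. It lies 30 mm behind the hood's front edge, so the tail sticks out 70 mm; the nose is then 1.5 mm off the end stop. At 50 mm behind the front edge a spring roller on each side rubs on the tray's edges (about 5 to 15 N of push) and snaps into its notches at home.
- bottle_0: Amber dropper bottle with black teat, 38 mm across, 99 mm high, 50 g, loose in its collar on the tray (nose end, tray's +y side). Origin: centre of its underside, z up.
- bottle_1: Amber dropper bottle with black teat, 38 mm across, 99 mm high, 50 g, loose in its collar on the tray (nose end, -y side). Origin: centre of its underside, z up.
- bottle_2: Amber dropper bottle with black teat, 38 mm across, 99 mm high, 50 g, loose in its collar on the tray (tail end, +y side). Origin: centre of its underside, z up.
- bottle_3: Amber dropper bottle with black teat, 38 mm across, 99 mm high, 50 g, loose in its collar on the tray (tail end, -y side). Origin: centre of its underside, z up.
- amber_bottle: Bystander: stout amber bottle with white cap, 49 mm across, 96 mm high. Origin: centre of its underside.
- weigh_bottle: Bystander: glass weighing bottle with lid, 37 mm across, 47 mm high. Origin: centre of its underside.
- crucible: Bystander: white lidded crucible, 41 mm across, 39 mm high. Origin: centre of its underside.
- timer: Bystander: white bench timer, 62 x 22 x 60 mm. Origin: centre of its underside.
- tube_block: Fixed wooden test-tube rack between tray and bay, about 200 mm long (y) and 62 mm deep, with three glass tubes that reach up to 140 mm above the worktop. Origin: on the worktop under its middle.
Things that resemble listed ones, but are neither listed nor needed, are in the scene too. What is shaped like the bottle_3 but purple or turquoise is not meant.

How it is judged:
On the way:
1. the tray's nose is in the slots between the runners, at least 30 mm deep (x of tray in the frame of bay_mouth between -0.07 and 0.3 m and x of tray_push in the frame of bay below -0.05 m and y of tray in the frame of bay_mouth between -0.005 and 0.005 m and z of tray in the frame of bay_mouth between -0.003 and 0.007 m and angle between the x axis of tray and the x axis of bay, either way round below 0.06 rad), for 0.1 s.
At the end, for the whole second after the job is handed in: The tray lies nose first in the bay within 4 mm of its home position along, across and in height, aligned within 0.04 rad, at rest; every bottle stands upright (within 0.12 rad) and within 12 mm of its place on the tray (x of tray in the frame of bay_home between -0.004 and 0.004 m and y of tray in the frame of bay_home between -0.004 and 0.004 m and z of tray in the frame of bay_home between -0.004 and 0.004 m and x of tray_push in the frame of bay below -0.05 m and angle between the x axis of tray and the x axis of bay, either way round below 0.04 rad and linear speed of tray below 0.01 m/s and x of bottle_0 in the frame of tray between 0.048 and 0.072 m and y of bottle_0 in the frame of tray between 0.033 and 0.057 m and angle between each of bottle_0, bottle_1, bottle_2, bottle_3's own z axis and vertical below 0.12 rad and x of bottle_1 in the frame of tray between 0.048 and 0.072 m and y of bottle_1 in the frame of tray between -0.057 and -0.033 m and x of bottle_2 in the frame of tray between -0.072 and -0.048 m and y of bottle_2 in the frame of tray between 0.033 and 0.057 m and x of bottle_3 in the frame of tray between -0.072 and -0.048 m and y of bottle_3 in the frame of tray between -0.057 and -0.033 m); the robot touches nothing.
It fails at once if a bottle on the tray tips by more than 0.5 rad (angle between any of bottle_0, bottle_1, bottle_2, bottle_3's own z axis and vertical above 0.5 rad).
It fails at once if the tray is rammed: it presses on the bay with more than 45 N (contact force between tray and bay above 45 N).
It fails at once if a bystander (stout amber bottle, weighing bottle, crucible, timer) is moved by more than 20 mm (distance of any of amber_bottle, weigh_bottle, crucible, timer from where it was at the start of the episode above 0.02 m).
It also fails if it takes over 64 s, if anything falls off the work surface, if the arm or the gripper's body presses on something with over 40 N, if the wrist force passes 120 N, or if a joint passes its speed limit or range.

## Working session

There is one attempt and no reset: what is moved stays moved. The work goes in short steps, Python scripts to look and compute and a shell command to move; the robot and the scene stay as the last step left them, time stands still between calls to the robot, and variables do not carry over. Pictures are saved under pics/ and viewed, at most 10 in all, crops included, and the job is handed in when it is done.

```bash
mkdir -p pics; python3 - <<'E'
from rig import *
import cv2
for n in("scene","top"):
    cv2.imwrite(f"pics/{n}0.png",snapshot(n)); p=camera_params(n); print(n,p)
s=read_state();print(s)
E
```

```text
scene {'mtx': array([[361.24659535,   0.        , 323.22029655],
       [  0.        , 361.24659535, 194.23660198],
       [  0.        ,   0.        ,   1.        ]]), 'eye': array([-0.16232479, -0.47853216,  0.91063989]), 'orientation': array([-2.15004653,  1.17177236, -0.47869425])}
top {'mtx': array([[365.63055712,   0.        , 317.61791864],
       [  0.        , 365.63055712, 196.20665125],
       [  0.        ,   0.        ,   1.        ]]), 'eye': array([ 0.30643215, -0.06380318,  1.12201059]), 'orientation': array([-2.13968128,  2.08001011, -0.22488947])}
{'clock': 0.1, 'joint_positions': array([-1.57140893e+00,  3.13413843e-01,  1.49835835e+00,  8.69497870e-06,
        1.33098858e+00, -2.23432356e-01]), 'joint_vel': array([-0.00045319, -0.0021149 , -0.00264016,  0.00070654, -0.00069872,
        0.00124357]), 'joint_torque': array([ 2.58216947e-03, -4.12897360e+01, -2.60140336e+01, -2.25839276e-04,
        3.01349064e-03, -3.80675783e-05]), 'tool_pos': array([ 0.11598865, -0.51179639,  0.23078321]), 'tcp_rot': array([-3.12096353e+00, -3.49148668e-01, -2.18219652e-04]), 'wrist_force': array([-0.36374451,  0.08813827,  0.59109224]), 'wrist_torque': array([ 0.02272735,  0.03712562, -0.0212407 ]), 'gripper_force': 0.0, 'width': 0.9974301834112822}
```

View pics/scene0.png

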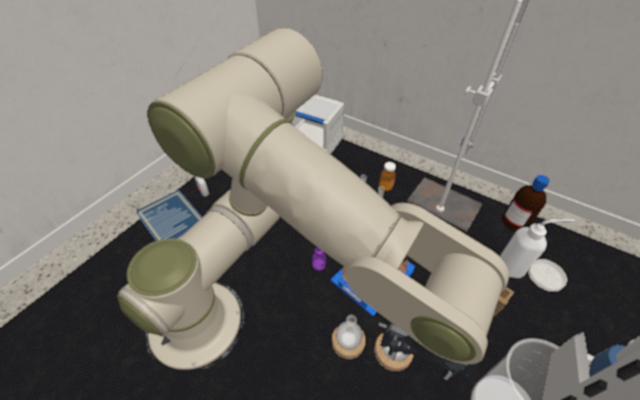

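View pics/top0.png

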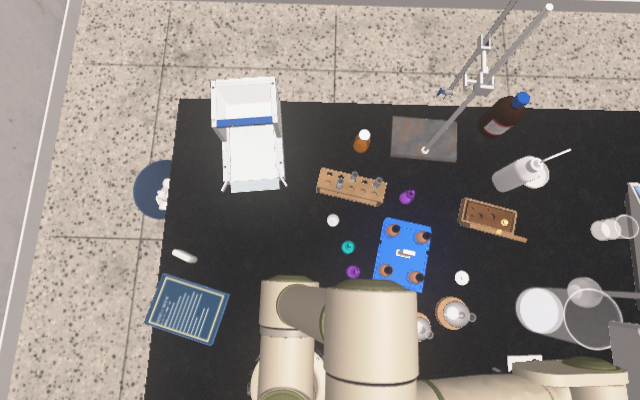

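Top view: the blue tray is at (402,255) with bottles at (392,230), (424,237), (386,270), (416,277), and the bay is at (250,140) with its hood towards the top of the image. Look-alikes are purple (407,197) and (353,272), and turquoise (348,247), none of them on the tray. The only other carrier is the wooden rack at (490,217). I choose the blue tray and check it in a crop.

```bash
python3 - <<'E'
import cv2,numpy as np
im=cv2.imread("pics/top0.png")
a=cv2.resize(im[205:305,355:455],(500,500),interpolation=cv2.INTER_CUBIC)
b=cv2.resize(im[70:200,195:295],(300,390),interpolation=cv2.INTER_CUBIC)
o=np.zeros((500,800,3),np.uint8);o[:,:500]=a;o[:390,500:]=b
cv2.imwrite("pics/crop0.png",o)
E
```

```text
(no output)
```

View pics/crop0.png

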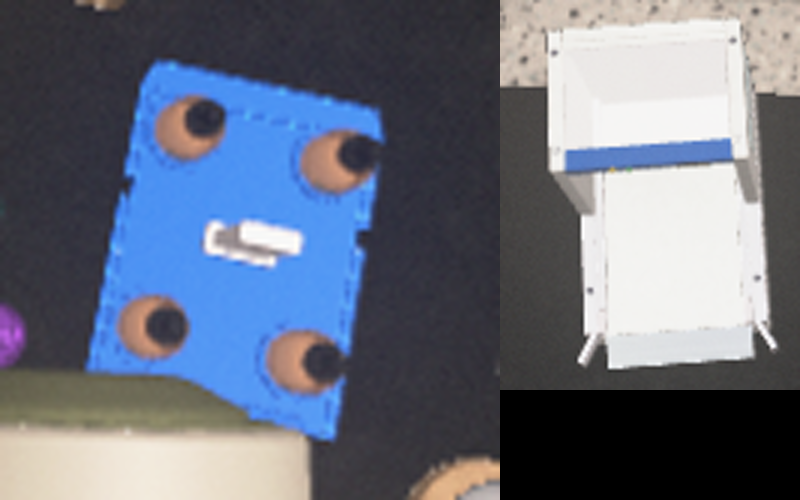

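The notches lie towards the top of the crop and the top corners are bevelled. So the nose points up in the picture, away from the robot, and so does the bay's inward direction.

```bash
cat > h.py <<'E'
from rig import *
import numpy as np, cv2
from scipy.optimize import least_squares
from scipy.spatial.transform import Rotation as R
def proj(n,P):
    c=camera_params(n); rot=R.from_rotvec(c["orientation"]).as_matrix()
    q=(np.atleast_2d(P)-c["eye"])@rot; q=q@c["mtx"].T
    return q[:,:2]/q[:,2:]
def back(n,uv,z):
    c=camera_params(n); d=R.from_rotvec(c["orientation"]).as_matrix()@np.linalg.solve(c["mtx"],[*uv,1])
    return c["eye"]+d*(z-c["eye"][2])/d[2]
def fit(n,local,uv,g,z0=0):
    L=np.array(local,float)
    def W(p): 
        c,s=np.cos(p[2]),np.sin(p[2]); return np.c_[p[0]+c*L[:,0]-s*L[:,1],p[1]+s*L[:,0]+c*L[:,1],L[:,2]+z0]
    r=least_squares(lambda p:(proj(n,W(p))-uv).ravel(),g,loss='soft_l1'); return r.x,(proj(n,W(r.x))-uv).round(1).tolist()
def tool():
    s=read_state(); r=R.from_rotvec(s["tcp_rot"]).as_matrix(); return s,r
E
python3 - <<'E'
from h import *
print(back("top",(402,255),0))
c=np.array([355,205]);m=1e-3
uv=np.array([(126,186),(362,240),(157,62),(383,108),(333,438),(190,127),(341,161),(155,327),(302,362)])/5+c
# bottle bottoms only rough -> use notches/corners; handle top centre
uv=np.vstack([uv[:5],np.array([[270,236]])/5+c])
L=[(.02,.075,.008),(.02,-.075,.008),(.1,.066,.008),(.1,-.075+.005,.008),(-.1,-.075,.008),(0,0,.088)]
print(fit("top",L,uv,[.4,-.2,0]))
def b(*p): return [((x-500)/3+195,y/3+70) for x,y in p]
uv=np.array(b((549,167),(748,160),(547,35),(741,20),(608,333),(752,328),(608,200),(740,190)))
L=[(0,.093,.165),(0,-.093,.165),(.145,.093,.165),(.145,-.093,.165),(-.125,.069,.03),(-.125,-.069,.03)]
print(fit("top",L,uv[:6],[.6,.2,0]))
for u in uv[4:6]: print(back("top",u,.03),back("top",u,.047))
for u in uv[:4]: print(back("top",u,.165))
for u in [(333,186),(348,246),(353,271),(407,196),(363,135),(380,205),(318,195)]: print(u,back("top",u,.03))
s,r=tool();print(r.round(3))
E
```

```text
[ 0.37236004 -0.32238152  0.        ]
(array([ 0.37521007, -0.32217929, -0.19232967]), [[-0.9, -0.3], [0.7, -0.1], [0.5, -0.3], [-1.0, 0.2], [0.2, 0.3], [0.1, 0.1]])
(array([0.70883049, 0.14793255, 0.09622791]), [[-0.2, 1.6], [0.2, -0.2], [0.1, -1.6], [0.2, -0.5], [0.6, 1.1], [-2.6, -0.1]])
[0.58132681 0.20673999 0.03      ] [0.57704736 0.20252828 0.047     ]
[0.59088689 0.05930205 0.03      ] [0.58645861 0.0573856  0.047     ]
[0.70478845 0.24045061 0.165     ]
[0.71718781 0.05590452 0.165     ]
[0.83904733 0.2543205  0.165     ]
[0.86036201 0.06990895 0.165     ]
(333, 186) [ 0.57452614 -0.10760668  0.03      ]
(348, 246) [ 0.39253452 -0.15562132  0.03      ]
(353, 271) [ 0.32021638 -0.17101502  0.03      ]
(407, 196) [ 0.54957738 -0.33444167  0.03      ]
(363, 135) [ 0.74361716 -0.19952312  0.03      ]
(380, 205) [ 0.51919278 -0.25163364  0.03      ]
(318, 195) [ 0.54489909 -0.06230227  0.03      ]
[[ 0.975  0.221  0.   ]
 [ 0.221 -0.975  0.001]
 [ 0.    -0.001 -1.   ]]
```

```bash
python3 -m crank '0 0 0 -0.08 -1;0 0 0 -0.08 -1;0 0 0 -0.08 -1;0 0 0 -0.08 -1;0 0 0 -0.08 -1;0 0 0 -0.08 -1;0 0 0 -0.08 -1;0 0 0 -0.08 -1'
python3 -m crank '0 0 0 -0.08 -1;0.1 0.1 0 -0.05 -1;0.3 0.3 0 0 -1;0.4 0.35 0 0 -1;0.4 0.35 0 0 -1;0.4 0.35 0 0 -1;0.4 0.35 0 0 -1;0.4 0.35 0 0 -1'
python3 - <<'E'
from h import *
s,r=tool(); print(s["tool_pos"],np.arctan2(r[1,1],r[0,1]))
d=np.array([.375,-.322,.2])-s["tool_pos"];print(r.T@d/.075)
E
```

```text
clock: 0.77
tool_pos: [0.116, -0.5118, 0.2309]
tcp_rot: [-2.602, -1.759, -0.001]
wrist_force: [1.5, 0.6, 0.0]
width: 0.996
gripper_force: 0.0
clock: 1.43
tool_pos: [0.3103, -0.3654, 0.2312]
tcp_rot: [-2.425, -1.997, -0.0]
wrist_force: [-0.1, -0.2, -0.0]
width: 1.0
gripper_force: 0.0
[ 0.31032078 -0.36541731  0.23117376] -0.19328737852476427
[0.73366683 0.7352125  0.41569058]
```

```bash
python3 -m crank '0.3 0.3 0 0 -1;0.3 0.3 0 0 -1;0.13 0.13 0.2 0 -1;0 0 0.2 0 -1;0 0 0 0 -1;0 0 0 0 -1'
python3 - <<'E'
from h import *
s,r=tool(); print(s["tool_pos"],np.arctan2(r[1,1],r[0,1]))
a=snapshot("top");b=snapshot("scene");cv2.imwrite("pics/t1.png",a);cv2.imwrite("pics/s1.png",b)
o=np.zeros((600,800,3),np.uint8)
o[:,:400]=cv2.resize(a[60:200,200:293],(400,600),interpolation=cv2.INTER_CUBIC)
o[:300,400:]=cv2.resize(a[205:295,345:465],(400,300),interpolation=cv2.INTER_CUBIC)
p=proj("scene",[[.375,-.322,.05]])[0].astype(int);print(p)
y0=max(0,p[1]-60);o[300:,400:]=cv2.resize(b[y0:y0+120,p[0]-80:p[0]+80],(400,300))
cv2.imwrite("pics/c1.png",o)
E
```

```text
clock: 1.93
tool_pos: [0.3732, -0.3235, 0.201]
tcp_rot: [-2.424, -1.996, -0.0]
wrist_force: [-0.4, -0.1, 0.7]
width: 0.999
gripper_force: 0.0
[ 0.37319088 -0.3235329   0.20100066] -0.19284258292346673
[375 264]
```

View pics/c1.png

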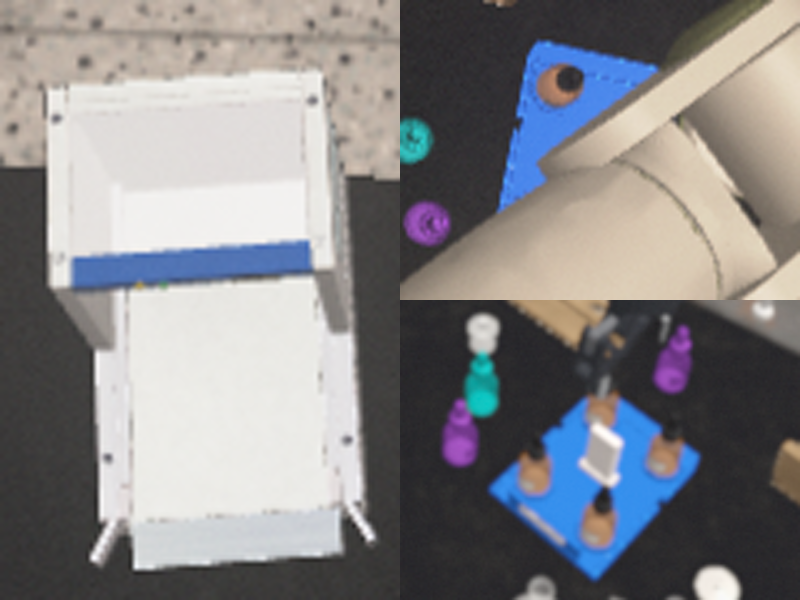

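The scene crop shows the gripper above the upright tray, clear of the bottles, with the tail upstand at lower left, so the nose points away. In the bay crop the roof corners, mouth edge and runners are all visible, so I refit the bay from those.

```bash
python3 - <<'E'
from h import *
f=lambda *p:np.array([(200+(x+.5)/(400/93)-.5,60+(y+.5)/(600/140)-.5) for x,y in p])
uv=f((48,289),(333,267),(44,90),(322,72),(133,520),(341,512),(98,518),(364,514),(132,290),(325,280))
for w in(.069,.073,.077):
  L=[(0,.093,.165),(0,-.093,.165),(.145,.093,.165),(.145,-.093,.165),(-.125,w,.03),(-.125,-w,.03),(-.125,.093,.047),(-.125,-.093,.047)]
  print(w,fit("top",L,uv[:8],[.7,.15,.09]))
for u in uv[8:]: print(back("top",u,.047))
E
```

```text
0.069 (array([0.70946287, 0.14916035, 0.10369327]), [[-0.0, 0.3], [0.4, 0.8], [0.2, -0.6], [0.3, -0.7], [1.0, 1.1], [-2.6, -0.3], [-0.1, 0.8], [-0.6, -2.7]])
0.073 (array([0.70946754, 0.14881215, 0.10594742]), [[0.1, 0.3], [0.5, 0.7], [0.2, -0.5], [0.3, -0.8], [-0.1, 1.3], [-1.1, -0.4], [0.1, 0.8], [-0.4, -2.8]])
0.077 (array([0.70943382, 0.14890795, 0.10505142]), [[0.1, 0.3], [0.5, 0.7], [0.2, -0.5], [0.3, -0.7], [-1.5, 1.3], [0.2, -0.5], [0.1, 0.8], [-0.5, -2.8]])
[0.75026314 0.21816731 0.047     ]
[0.76219027 0.07818778 0.047     ]
```

```bash
python3 -m crank '0 0 0.2 0 -1;0 0 0.4 0 -1;0 0 0.4 0 -1;0 0 0.4 0 -1;0 0 0.3 0 -1;0 0 0.2 0 -1;0 0 0.1 0 -1;0 0 0 0 -1'
python3 - <<'E'
from h import *
a=snapshot("scene");p=proj("scene",[[.375,-.322,.05]])[0].astype(int)
cv2.imwrite("pics/c2.png",cv2.resize(a[p[1]-60:p[1]+60,p[0]-80:p[0]+80],(800,600),interpolation=cv2.INTER_CUBIC))
print(p,proj("scene",[[.375,-.322,.088]]))
E
```

```text
clock: 2.7
tool_pos: [0.373, -0.3239, 0.0507]
tcp_rot: [-2.425, -1.995, -0.0]
wrist_force: [-0.2, 0.6, -0.1]
width: 0.998
gripper_force: 0.0
[375 264] [[377.17173837 257.05003057]]
```

View pics/c2.png

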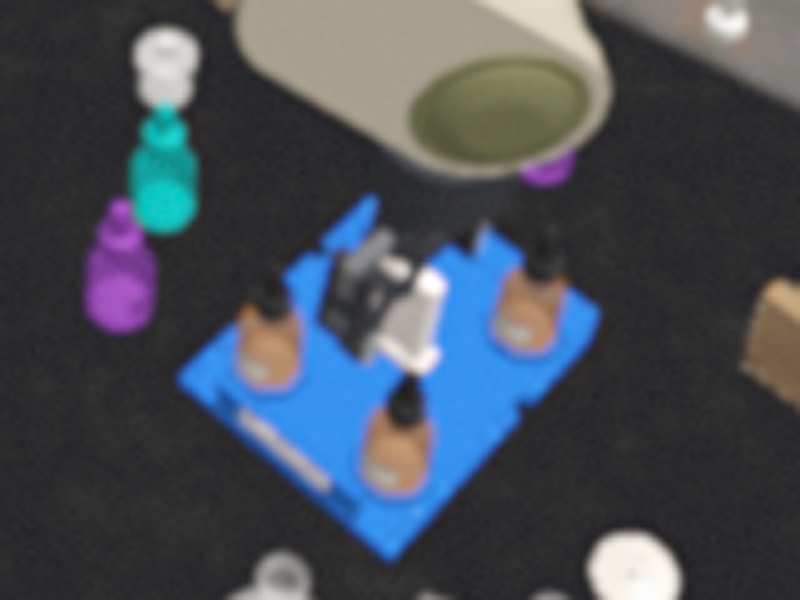

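The crop shows the fingers straddling the white blade (top near (415,272), where I predicted it), with all four bottles clear. I close the gripper now.

```bash
python3 -m crank '0 0.03 0.05 0 -0.2;0 0 0.03 0 0.2;0 0 0 0 0.5;0 0 0 0 1;0 0 0 0 1;0 0 0 0 1;0 0 0 0 1;0 0 0 0 1' 60
python3 -m crank '0 0 0 0 1;0 0 0 0 1;0 0 -0.03 0 1;0 0 -0.05 0 1;0 0 -0.08 0 1;0 0 -0.1 0 1;0 0 -0.1 0 1;0 0 -0.1 0 1' 60
```

```text
clock: 3.42
tool_pos: [0.3758, -0.3243, 0.0457]
tcp_rot: [2.425, 1.997, 0.0]
wrist_force: [0.1, 1.5, 4.2]
width: 0.127
gripper_force: 59.6
clock: 4.08
tool_pos: [0.3756, -0.3242, 0.0807]
tcp_rot: [2.425, 1.997, -0.0]
wrist_force: [-0.2, 0.4, -6.6]
width: 0.127
gripper_force: 58.5
```

```bash
python3 -m crank '0 0 -0.15 0 1;0 0 -0.2 0 1;0 0 -0.25 0 1;0 0 -0.3 0 1;0 0 -0.3 0 1;0 0 -0.25 0 1;0 0 -0.2 0 1;0 0 -0.1 0 1'
python3 -m crank '0.03 0 -0.05 0 1;0.07 0 0 0 1;0.11 0 0 0 1;0.15 0 0 0 1;0.19 0 0 0 1;0.22 0 0 0 1;0.25 0 0 0 1;0.25 0 0 0 1'
python3 -m crank '0.25 0 0 0 1;0.25 0 0 0 1;0.25 0 0 0 1;0.25 0 0 0 1;0.25 0 0 0 1;0.25 0 0 0 1;0.25 0 0 0 1;0.25 0 0 0 1'
python3 -m crank '0.25 0 0 0 1;0.25 0 0 0 1;0.25 0 0 0 1;0.22 0 0 -0.01 1;0.19 0 0 -0.01 1;0.16 0 0 -0.02 1;0.13 0 0 -0.02 1;0.1 0 0 -0.02 1'
python3 -m crank '0.07 0 0 -0.02 1;0.04 0 0 -0.02 1;0.02 0 0 -0.02 1;0 0 0 -0.02 1;0 0 0 -0.02 1;0 0 0 -0.01 1;0 0 0 0 1;0 0 0 0 1'
python3 - <<'E'
from h import *
s,r=tool(); print(s["tool_pos"],np.arctan2(r[1,1],r[0,1]))
d=np.array([.436,.1215,.215])-s["tool_pos"];print(r.T@d/.075)
E
```

```text
clock: 4.75
tool_pos: [0.3759, -0.3245, 0.2135]
tcp_rot: [2.423, 1.995, -0.0]
wrist_force: [1.0, -1.1, -6.6]
width: 0.132
gripper_force: 58.6
clock: 5.42
tool_pos: [0.3939, -0.2285, 0.2143]
tcp_rot: [-2.424, -1.997, -0.0]
wrist_force: [1.0, -0.1, -7.3]
width: 0.136
gripper_force: 58.6
clock: 6.08
tool_pos: [0.4222, -0.0813, 0.2144]
tcp_rot: [-2.424, -1.997, 0.0]
wrist_force: [1.0, 0.0, -6.7]
width: 0.133
gripper_force: 58.6
clock: 6.75
tool_pos: [0.4427, 0.0325, 0.2146]
tcp_rot: [-2.297, -2.142, 0.0]
wrist_force: [-0.3, -0.6, -6.5]
width: 0.136
gripper_force: 58.6
clock: 7.42
tool_pos: [0.4437, 0.0405, 0.2148]
tcp_rot: [-2.118, -2.321, 0.0]
wrist_force: [-0.4, 0.4, -7.0]
width: 0.133
gripper_force: 58.6
[0.44365627 0.04050553 0.21477485] 0.0914068284847851
[ 1.08473598 -0.00308241 -0.00301797]
```

```bash
python3 -m crank '0.05 0 0 0 1;0.1 0 0.05 0 1;0.16 0 0.1 0 1;0.2 0 0.15 0 1;0.2 0 0.2 0 1;0.17 0 0.25 0 1;0.12 0 0.25 0 1;0.07 0 0.2 0 1'
python3 -m crank '0.02 0 0.15 0 1;0 0 0.1 0 1;0 0 0.05 0 1;0 0 0 0 1;0 0 0 0 1'
python3 - <<'E'
from h import *
s,r=tool(); print(s["tool_pos"],np.arctan2(r[1,1],r[0,1]))
a=snapshot("top");cv2.imwrite("pics/t3.png",a);cv2.imwrite("pics/s3.png",snapshot("scene"))
cv2.imwrite("pics/c3.png",cv2.resize(a[110:270,190:330],(525,600),interpolation=cv2.INTER_CUBIC))
E
```

```text
clock: 8.08
tool_pos: [0.4355, 0.1221, 0.1233]
tcp_rot: [-2.115, -2.321, 0.001]
wrist_force: [0.4, 0.2, -7.2]
width: 0.136
gripper_force: 58.6
clock: 8.5
tool_pos: [0.4365, 0.122, 0.1027]
tcp_rot: [2.117, 2.321, 0.001]
wrist_force: [0.8, 0.1, -6.6]
width: 0.136
gripper_force: 58.7
[0.43649986 0.12200182 0.10271142] 0.09167542109353123
```

View pics/c3.png

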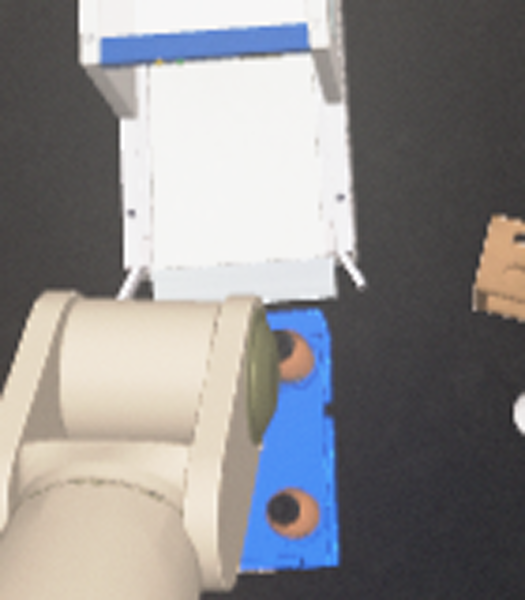

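The tray's right edge runs from (328,330) to (339,565) in the crop, with the notch at (330,410). The runner edges and mouth are visible just ahead, so I compare both in the same picture.

```bash
python3 - <<'E'
from h import *
a=cv2.imread("pics/t3.png").astype(float)
# subpixel right edge of tray: blue-ness per row
bl=a[:,:,0]-a[:,:,2]
P=[]
for v in range(202,258):
    if 216<=v<=222: continue
    row=bl[v,262:290]; h=row[:10].max()/2 if False else 75
    i=np.where(row>h)[0][-1]; P.append((262+i+(row[i]-h)/(row[i]-row[i+1]),v))
W=np.array([back("top",p,.0651) for p in P])
k=np.polyfit(W[:,0],W[:,1],1); res=W[:,1]-np.polyval(k,W[:,0]); g=abs(res)<.003; k=np.polyfit(W[g,0],W[g,1],1)
print("tray edge yaw",np.arctan(k[0]),"rms",res[g].std(),g.sum())
s,_=tool(); t=s["tool_pos"]; th=np.arctan(k[0]); n=np.array([-np.sin(th),np.cos(th)])
e=np.array([0,np.polyval(k,0)]); print("lateral TCP - edge",n@(t[:2]-e))
# bay runner outer edges (white->black), top z .047
gm=a.min(2)
for nm,rg,dr in(("L",range(146,178),-1),("R",range(138,172),1)):
    Q=[]
    for v in rg:
        row=gm[v,205:300] if dr>0 else gm[v,205:300][::-1]
        i=np.where(row>120)[0][-1]; x=i+(row[i]-120)/(row[i]-row[i+1]); Q.append((205+x if dr>0 else 299-x,v))
    for z in ((.047,) if dr<0 else (.047,0)):
        w=np.array([back("top",q,z) for q in Q]); kk=np.polyfit(w[:,0],w[:,1],1)
        r=w[:,1]-np.polyval(kk,w[:,0]); m=abs(r)<.002; kk=np.polyfit(w[m,0],w[m,1],1)
        print(nm,z,"yaw",np.arctan(kk[0]),"y at x=.585",np.polyval(kk,.585),"rms",r[m].std(),m.sum())
# roof outer edges z .165 in t1
a=cv2.imread("pics/t1.png").min(2).astype(float); Q=[]
E
```

```text
tray edge yaw 0.09308452750050335 rms 0.00022567419982454738 49
lateral TCP - edge 0.07281939664397882
L 0.047 yaw 0.12336106100629186 y at x=.585 0.22912175779208294 rms 0.0003349474763676275 32
R 0.047 yaw 0.10843040591031004 y at x=.585 0.03863796742161363 rms 0.0002995768779232546 34
R 0 yaw 0.10843040591030988 y at x=.585 0.0417909582906067 rms 0.0003126745286577054 34
```

```bash
python3 - <<'E'
from h import *
im=cv2.imread("pics/t1.png").astype(float); gm=im.min(2)
def line(Q,z,nm):
    w=np.array([back("top",q,z) for q in Q]); m=np.ones(len(w),bool)
    for _ in range(3):
        kk=np.polyfit(w[m,0],w[m,1],1); r=w[:,1]-np.polyval(kk,w[:,0]); m=abs(r)<.0015
    print(nm,np.arctan(kk[0]).round(4),"y(.585)",np.polyval(kk,.585).round(4),m.sum(),len(w),r[m].std().round(5))
def scan(rg,c0,c1,th,rev):
    Q=[]
    for v in rg:
        row=gm[v,c0:c1]; row=row[::-1] if rev else row
        i=np.where(row>th)[0][-1]
        if i+1<len(row):
            x=i+(row[i]-th)/(row[i]-row[i+1]); Q.append((c1-1-x if rev else c0+x,v))
    return Q
line(scan(range(102,124),200,225,120,True),.165,"roofL")
# lip inner edges: darkest pixel centroid (shadow line) near expected columns
for y,nm in((.069,"lipL"),(-.069,"lipR")):
    Q=[]
    for v in range(130,178):
        p=min(((back("top",(u,v),.047),u) for u in np.arange(215,295,.25)),key=lambda q:abs((q[0][1]-.1354)*.9936-(q[0][0]-.585)*.113-y))
        u0=int(round(p[1])); seg=gm[v,u0-3:u0+4]; wt=np.clip(np.median(seg)-seg,0,None)
        if wt.max()>4: wt[wt<wt.max()*.4]=0; Q.append((u0-3+(wt*np.arange(7)).sum()/wt.sum(),v))
    if len(Q)>8: line(Q,.047,nm)
# mouth edge: ramp/deck step, column-wise gradient
Q=[]
for u in range(234,276):
    c=gm[170:186,u]; d=np.diff(c); i=np.argmin(d); Q.append((u,170.5+i))
w=np.array([back("top",q,.03) for q in Q]); kk=np.polyfit(w[:,1],w[:,0],1); print("mouth yaw",-np.arctan(kk[0]),"x at y=.1354",np.polyval(kk,.1354))
# roof beam blue yaw
bl=im[:,:,0]-im[:,:,2]; Q=[]
for u in range(220,270):
    c=bl[108:132,u]; i=np.where(c>60)[0]; Q.append((u,108+i.mean()))
w=np.array([back("top",q,.163) for q in Q]); kk=np.polyfit(w[:,1],w[:,0],1); print("beam yaw",-np.arctan(kk[0]))
E
```

```text
roofL 0.1004 y(.585) 0.2304 22 22 0.00023Traceback (most recent call last):
  File "<stdin>", line 21, in <module>
  File "<stdin>", line 21, in <genexpr>
  File "h.py", line 10, in back
    c=camera_params(n); d=R.from_rotvec(c["orientation"]).as_matrix()@np.linalg.solve(c["mtx"],[*uv,1])
ValueError: time passes only in moves, steps and waits
```

```bash
sed -i 's/^def proj/from functools import lru_cache\ncamera_params=lru_cache(camera_params)\ndef proj/' h.py; python3 - <<'E'
from h import *
im=cv2.imread("pics/t1.png").astype(float); gm=im.min(2)
Q=[]
for u in range(234,276):
    c=gm[170:186,u]; i=np.argmin(np.diff(c)); Q.append((u,170.5+i))
w=np.array([back("top",q,.03) for q in Q]); kk=np.polyfit(w[:,1],w[:,0],1); print("mouth yaw",-np.arctan(kk[0]),"x at y=.1354",np.polyval(kk,.1354))
bl=im[:,:,0]-im[:,:,2]; Q=[]
for u in range(222,268):
    c=bl[108:132,u]; i=np.where(c>60)[0]; Q.append((u,108+i.mean()))
w=np.array([back("top",q,.163) for q in Q]); kk=np.polyfit(w[:,1],w[:,0],1); print("beam yaw",-np.arctan(kk[0]))
E
```

```text
mouth yaw 0.10129490791559931 x at y=.1354 0.5881887408399044
beam yaw 0.10595670207633771
```

```bash
python3 -m crank '-0.02 0 0.03 -0.004 1;-0.03 0 0.06 -0.004 1;0 0 0.08 0 1;0 0 0.08 0 1;0 0 0.06 0 1;0 0 0.03 0 1;0 0 0 0 1;0 0 0 0 1'
python3 - <<'E'
from h import *
s,r=tool(); t=s["tool_pos"];print(t,np.arctan2(r[1,1],r[0,1]))
c=t[:2]+.0022*r[:2,0]; print("lateral err mm",1e3*(c[1]-(.1424+.1054*(c[0]-.645))))
E
```

```text
clock: 9.27
tool_pos: [0.4366, 0.1184, 0.0767]
tcp_rot: [-2.103, -2.334, 0.0]
wrist_force: [-0.7, 0.2, -6.6]
width: 0.132
gripper_force: 58.7
[0.43657573 0.11835136 0.07673373] 0.10404197739473559
lateral err mm 0.13146217642724667
```

```bash
python3 -m crank '0 0.03 -0.008 0 1;0 0.07 0 0 1;0 0.1 0 0 1;0 0.1 0 0 1;0 0.08 0 0 1;0 0.06 0 0 1;0 0.05 0 0 1;0 0.05 0 0 1'
python3 -m crank '0 0.05 0 0 1;0 0.05 0 0 1;0 0.04 0 0 1;0 0.04 0 0 1'
python3 -m crank '0 0.03 0 0 1;0 0.03 0 0 1;0 0.03 0 0 1;0 0.03 0 0 1;0 0.03 0 0 1'
```

```text
clock: 9.93
tool_pos: [0.4771, 0.1226, 0.0773]
tcp_rot: [-2.103, -2.334, 0.0]
wrist_force: [-1.2, 0.7, -7.2]
width: 0.13
gripper_force: 58.7
clock: 10.27
tool_pos: [0.4905, 0.124, 0.0774]
tcp_rot: [-2.103, -2.334, 0.0]
wrist_force: [0.0, 0.5, -6.4]
width: 0.135
gripper_force: 58.7
clock: 10.68
tool_pos: [0.5016, 0.1251, 0.0774]
tcp_rot: [-2.103, -2.334, -0.0]
wrist_force: [-0.3, 0.1, -6.4]
width: 0.137
gripper_force: 58.7
```

```bash
python3 -m crank '0 0.04 0 0 1;0 0.05 0 0 1;0 0.05 0 0 1;0 0.05 0 0 1;0 0.05 0 0 1;0 0.05 0 0 1'
python3 - <<'E'
from h import *
cv2.imwrite("pics/t4.png",snapshot("top"));b=snapshot("scene")
p=proj("scene",[[.6,.14,.05]])[0].astype(int);print(p)
x,y=max(p[0]-90,0),max(p[1]-70,0)
cv2.imwrite("pics/c4.png",np.vstack([cv2.resize(b[y:y+110,x:x+170],(600,388)),cv2.resize(cv2.imread("pics/t4.png")[130:210,200:390],(600,212))]))
E
```

```text
clock: 11.18
tool_pos: [0.5235, 0.1274, 0.0774]
tcp_rot: [2.103, 2.334, -0.0]
wrist_force: [0.1, -0.3, -7.2]
width: 0.134
gripper_force: 58.7
[288 158]
```

View pics/c4.png

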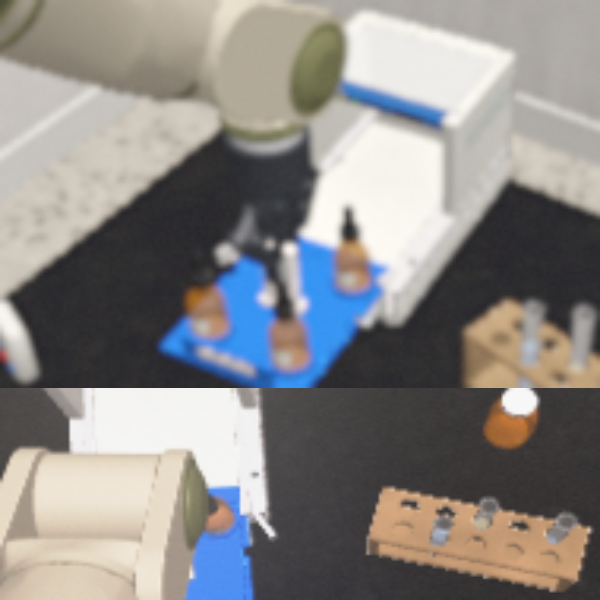

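The tray nose is entering between the runners, with its right edge passing under the lip, and the bottles are standing. I go on.

```bash
python3 -m crank '0 0.05 0 0 1;0 0.06 0 0 1;0 0.07 0 0 1;0 0.08 0 0 1;0 0.08 0 0 1;0 0.08 0 0 1;0 0.08 0 0 1;0 0.08 0 0 1'
python3 -m crank '0 0.08 0 0 1;0 0.08 0 0 1;0 0.08 0 0 1;0 0.08 0 0 1;0 0.08 0 0 1;0 0.08 0 0 1;0 0.08 0 0 1;0 0.08 0 0 1'
python3 -m crank '0 0.08 0 0 1;0 0.08 0 0 1;0 0.08 0 0 1;0 0.07 0 0 1;0 0.05 0 0 1;0 0.03 0 0 1;0 0 0 0 1;0 0 0 0 1'
```

```text
clock: 11.95
tool_pos: [0.567, 0.132, 0.0773]
tcp_rot: [-2.103, -2.334, 0.0]
wrist_force: [-0.3, 0.3, -7.3]
width: 0.13
gripper_force: 58.7
clock: 12.62
tool_pos: [0.6146, 0.1369, 0.0774]
tcp_rot: [-2.103, -2.334, 0.0]
wrist_force: [-0.3, -0.0, -6.6]
width: 0.131
gripper_force: 58.8
clock: 13.28
tool_pos: [0.6431, 0.1399, 0.0773]
tcp_rot: [-2.103, -2.334, 0.0]
wrist_force: [-0.1, -0.6, -7.1]
width: 0.133
gripper_force: 58.7
```

```bash
python3 -m crank '0 0 0.01 0 1;0 0 0.008 0 1;0 0 0 0 1'
python3 -m crank '0 0 0.006 0 1;0 0 0 0 0.7;0 0 0 0 0.5;0 0 0 0 0.3;0 0 0 0 0.2;0 0 0 0 0.2;0 0 0 0 0.2'
```

```text
clock: 13.53
tool_pos: [0.643, 0.1399, 0.0761]
tcp_rot: [-2.103, -2.334, 0.0]
wrist_force: [-0.0, -0.1, -6.1]
width: 0.135
gripper_force: 58.8
clock: 14.12
tool_pos: [0.6433, 0.1399, 0.0758]
tcp_rot: [2.103, 2.334, 0.0]
wrist_force: [0.1, -0.4, 0.4]
width: 0.401
gripper_force: 0.0
```

```bash
python3 -m crank '0 0 -0.1 0 0.2;0 0 -0.25 0 0.2;0 0 -0.3 0 0.2;0 0 -0.3 0 0.2;0 0 -0.3 0 0.2;0 0 -0.2 0 0.2;0 -0.1 -0.05 0 0.2;0 -0.25 0 0 0.2'
python3 -m crank '0 -0.35 0 0 0;0 -0.35 0 0 0;0 -0.35 0 0 0;0.03 -0.35 0 0 0;0 -0.2 0 0 0;0 -0.1 0 0 0;0 0 0.1 0 0;0 0 0.3 0 0' 60
python3 - <<'E'
from h import *
s,r=tool(); print(s["tool_pos"],s["wrist_force"])
cv2.imwrite("pics/t5.png",snapshot("top"));b=snapshot("scene")
cv2.imwrite("pics/c5.png",np.vstack([cv2.resize(b[88:198,198:368],(600,388)),cv2.resize(cv2.imread("pics/t5.png")[100:240,190:390],(303,212)).copy() if 0 else cv2.resize(cv2.imread("pics/t5.png")[130:210,200:390],(600,212))]))
E
```

```text
clock: 14.78
tool_pos: [0.6177, 0.137, 0.1889]
tcp_rot: [2.102, 2.332, 0.003]
wrist_force: [0.4, 0.2, -0.3]
width: 0.402
gripper_force: 0.0
clock: 15.45
tool_pos: [0.4917, 0.1262, 0.1598]
tcp_rot: [2.1, 2.331, 0.007]
wrist_force: [1.8, 0.0, 0.4]
width: 0.501
gripper_force: 0.0
[0.4917033  0.1261778  0.15979078] [1.75441408 0.03818047 0.35568256]
```

View pics/c5.png

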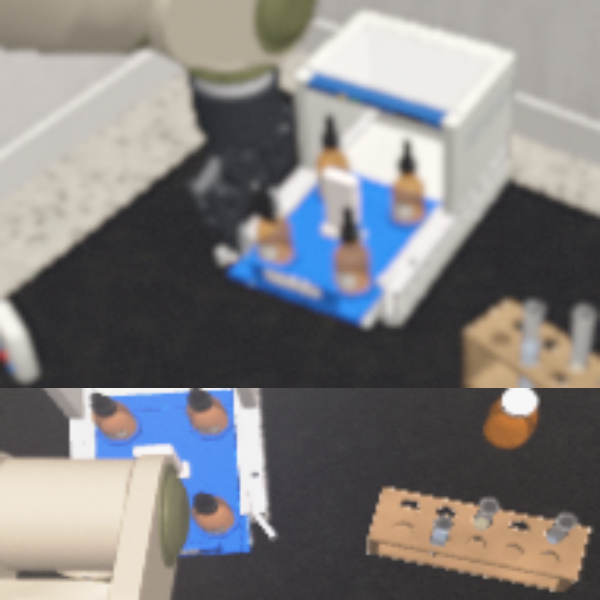

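The tray lies straight in the runners with all four bottles standing, and the gripper is behind its tail. I lower it and push.

```bash
python3 -m crank '0 0 0.3 0 0;0 0 0.3 0 0;0 0 0.3 0 0;0 0 0.25 0 0;0 0 0.2 0 0;0 0 0.12 0 0;0 0 0.06 0 0;0 0 0 0 0'
python3 -m crank '0 0.04 0 0 0;0 0.04 0 0 0;0 0.03 0 0 0;0 0.03 0 0 0;0 0.03 0 0 0;0 0.03 0 0 0;0 0.03 0 0 0;0 0.03 0 0 0'
```

```text
clock: 16.22
tool_pos: [0.4901, 0.1261, 0.0429]
tcp_rot: [-2.103, -2.333, 0.001]
wrist_force: [0.1, 0.1, -0.1]
width: 0.5
gripper_force: 0.0
clock: 16.88
tool_pos: [0.5091, 0.1282, 0.0433]
tcp_rot: [-2.102, -2.333, 0.002]
wrist_force: [-9.2, -1.8, 6.6]
width: 0.5
gripper_force: 4.3
```

```bash
python3 -m crank '0 -0.03 0 0 0;0 -0.06 -0.02 0 0;0 -0.06 -0.02 0 0.3;0 -0.03 0 0 0.5;0 0 0 0 0.5;0 0 0 0 0.5'
python3 -m crank '0 0.05 0 0 0.5;0 0.06 0 0 0.5;0 0.06 0 0 0.5;0 0.05 0 0 0.5;0 0.05 0 0 0.5;0 0.03 0 0 0.5;0 0.03 0 0 0.5;0 0.03 0 0 0.5'
```

```text
clock: 17.38
tool_pos: [0.4959, 0.1268, 0.0465]
tcp_rot: [2.103, 2.334, 0.0]
wrist_force: [0.2, -0.2, -0.2]
width: 0.252
gripper_force: 0.0
clock: 18.05
tool_pos: [0.5217, 0.1296, 0.0462]
tcp_rot: [-2.101, -2.332, 0.004]
wrist_force: [-8.8, -1.3, 7.0]
width: 0.25
gripper_force: 4.4
```

```bash
python3 -m crank '0 0.03 0 0 0.5;0 0.03 0 0 0.5;0 0.03 0 0 0.5;0 0.03 0 0 0.5'
python3 -m crank '0 0.03 0 0 0.5;0 0.03 0 0 0.5;0 0.03 0 0 0.5;0 0.03 0 0 0.5'
```

```text
clock: 18.38
tool_pos: [0.5305, 0.1306, 0.0462]
tcp_rot: [-2.101, -2.332, 0.004]
wrist_force: [-7.1, -1.5, 5.6]
width: 0.248
gripper_force: 3.9
clock: 18.72
tool_pos: [0.5395, 0.1315, 0.0462]
tcp_rot: [-2.101, -2.332, 0.004]
wrist_force: [-7.3, -0.4, 4.3]
width: 0.249
gripper_force: 3.8
```

```bash
python3 -m crank '0 0.03 0 0 0.5;0 0.04 0 0 0.5;0 0.04 0 0 0.5;0 0.04 0 0 0.5;0 0.04 0 0 0.5;0 0.04 0 0 0.5'
python3 -m crank '0 0.04 0 0 0.5;0 0.04 0 0 0.5;0 0.04 0 0 0.5;0 0.04 0 0 0.5;0 0.04 0 0 0.5;0 0.04 0 0 0.5'
```

```text
clock: 19.22
tool_pos: [0.5564, 0.1333, 0.0462]
tcp_rot: [-2.1, -2.332, 0.005]
wrist_force: [-8.8, -1.1, 4.8]
width: 0.248
gripper_force: 4.1
clock: 19.72
tool_pos: [0.5745, 0.1352, 0.0461]
tcp_rot: [-2.101, -2.332, 0.004]
wrist_force: [-8.0, -1.5, 3.4]
width: 0.252
gripper_force: 4.0
```

```bash
python3 -m crank '0 0.04 0 0 0.5;0 0.04 0 0 0.5;0 0.04 0 0 0.5;0 0.03 0 0 0.5;0 0.03 0 0 0.5;0 0.03 0 0 0.5'
python3 -m crank '0 0.02 0 0 0.5;0 0.02 0 0 0.5;0 0.02 0 0 0.5;0 0.02 0 0 0.5'
python3 -m crank '0 0.02 0 0 0.5;0 0.02 0 0 0.5;0 0.02 0 0 0.5'
```

```text
clock: 20.22
tool_pos: [0.5902, 0.1368, 0.0461]
tcp_rot: [-2.101, -2.332, 0.005]
wrist_force: [-7.5, -1.6, 4.2]
width: 0.248
gripper_force: 3.9
clock: 20.55
tool_pos: [0.5962, 0.1374, 0.0461]
tcp_rot: [-2.101, -2.332, 0.004]
wrist_force: [-7.8, -0.8, 4.2]
width: 0.248
gripper_force: 3.8
clock: 20.8
tool_pos: [0.6006, 0.1379, 0.0461]
tcp_rot: [-2.101, -2.332, 0.004]
wrist_force: [-6.7, -1.3, 5.0]
width: 0.255
gripper_force: 3.8
```

```bash
python3 -m crank '0 0.02 0 0 0.5;0 0.02 0 0 0.5' | grep -E "pos|force"
python3 -m crank '0 0.02 0 0 0.5;0 0.02 0 0 0.5'| grep -E "pos|force"
python3 -m crank '0 0.015 0 0 0.5;0 0.015 0 0 0.5'| grep -E "pos|force"
python3 -m crank '0 0.012 0 0 0.5'| grep -E "pos|force"
python3 -m crank '0 0.012 0 0 0.5'| grep -E "pos|force"
```

```text
tool_pos: [0.6036, 0.1382, 0.0461]
wrist_force: [-8.4, -1.1, 4.7]
gripper_force: 3.8
tool_pos: [0.6066, 0.1385, 0.0461]
wrist_force: [-7.7, -0.7, 4.0]
gripper_force: 3.8
tool_pos: [0.6089, 0.1387, 0.0461]
wrist_force: [-8.5, -0.7, 3.9]
gripper_force: 3.8
tool_pos: [0.6098, 0.1388, 0.0461]
wrist_force: [-8.0, -0.7, 4.4]
gripper_force: 3.8
tool_pos: [0.6107, 0.1389, 0.0461]
wrist_force: [-6.4, -0.5, 4.3]
gripper_force: 3.5
```

```bash
for i in 1; do python3 -m crank '0 0.012 0 0 0.5'| grep -E "pos|st_force"
python3 -m crank '0 0.012 0 0 0.5'| grep -E "pos|st_force"
python3 -m crank '0 0.012 0 0 0.5'| grep -E "pos|st_force"
python3 -m crank '0 0.012 0 0 0.5'| grep -E "pos|st_force"; done
```

```text
tool_pos: [0.6117, 0.1391, 0.0461]
wrist_force: [-5.3, 0.3, 3.5]
tool_pos: [0.6128, 0.1392, 0.0461]
wrist_force: [-4.0, -0.1, 1.6]
tool_pos: [0.6141, 0.1393, 0.0461]
wrist_force: [-1.7, 0.3, 0.1]
tool_pos: [0.6154, 0.1393, 0.0461]
wrist_force: [-0.2, 0.2, -0.4]
```

```bash
python3 -m crank '0 0.012 0 0 0.5'| grep -E "pos|st_force"
python3 -m crank '0 0.01 0 0 0.5;0 0 0 0 0.5'| grep -E "pos|st_force"
```

```text
tool_pos: [0.6163, 0.1393, 0.0461]
wrist_force: [-2.7, -1.5, 0.8]
tool_pos: [0.6166, 0.1392, 0.0461]
wrist_force: [-4.1, -1.3, 0.4]
```

The force fell away as the rollers snapped in, and now a light spring resistance has returned. I back off, rise and check.

```bash
python3 -m crank '0 -0.02 0 0 0.5;0 -0.1 0 0 0.5;0 -0.2 0 0 0.5;0 -0.3 0 0 0.5;0 -0.3 -0.1 0 0.5;0 -0.2 -0.3 0 0.5;0 -0.1 -0.4 0 0.5;0 -0.2 -0.4 0 0.5'
python3 -m crank '0 -0.3 -0.3 0 0.5;-0.2 -0.3 -0.1 0 0.5;-0.4 -0.2 0 0 0.5;-0.4 0 0 0 0.5;-0.4 0 0 0 0.5;-0.4 0 0 0 0.5;-0.2 0 0 0 0.5;0 0 0 0 0.5'
python3 - <<'E'
from h import *
a=snapshot("top");b=snapshot("scene");cv2.imwrite("pics/t6.png",a)
cv2.imwrite("pics/c6.png",np.hstack([cv2.resize(b[88:198,198:348],(450,330)),cv2.resize(a[70:200,195:295],(346,450),interpolation=cv2.INTER_CUBIC)[:330]]) if 0 else np.hstack([cv2.resize(b[68:198,198:288],(381,550)),cv2.resize(a[70:200,197:295],(415,550),interpolation=cv2.INTER_CUBIC)]))
E
```

```text
clock: 22.72
tool_pos: [0.5113, 0.1283, 0.1375]
tcp_rot: [2.103, 2.333, 0.001]
wrist_force: [2.2, 0.8, -0.0]
width: 0.249
gripper_force: 0.0
clock: 23.38
tool_pos: [0.4679, -0.0297, 0.1667]
tcp_rot: [2.105, 2.329, 0.001]
wrist_force: [0.8, 0.8, -0.2]
width: 0.245
gripper_force: 0.0
```

View pics/c6.png

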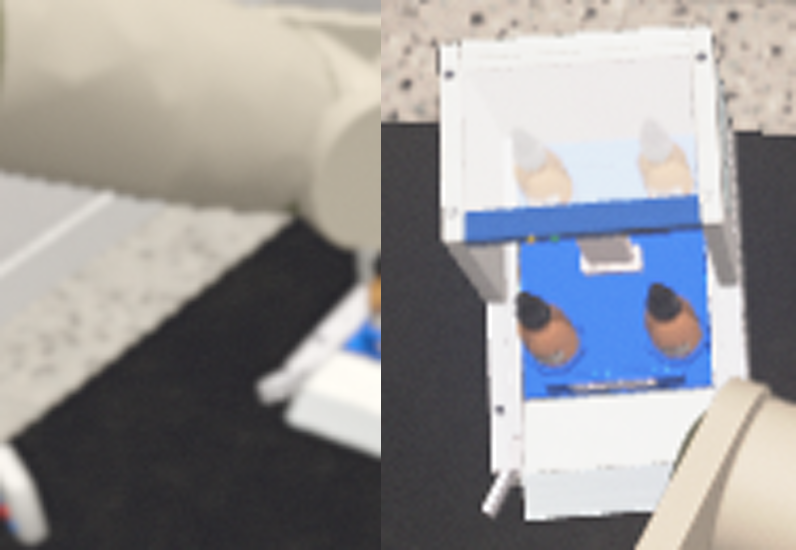

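The tail edge crosses near (618,392) and the mouth edge near (618,468), with all four bottles standing, two of them seen through the roof window. I measure the gap, which should be 55 mm at home.

```bash
python3 - <<'E'
from h import *
a=cv2.imread("pics/t6.png").astype(float); bl=a[:,:,0]-a[:,:,2]; g=a.min(2); D=[]
for u in range(236,258):
    c=bl[150:172,u]; i=np.where(c>70)[0][-1]; t=150+i+(c[i]-70)/(c[i]-c[i+1])
    d=np.diff(g[172:188,u]); m=172.5+d.argmin(); p=back("top",(u,t),.038); D.append((p[0],p[1],p[0]-(back("top",(u,m),.03)[0]),*p))
D=np.array(D); k=np.polyfit(D[:,1],D[:,0],1)
print("gap",np.median(D[:,2]),"tail yaw",-np.arctan(k[0]),"tail x at .142",np.polyval(k,.142))
E
```

```text
gap 0.05342989314133001 tail yaw 0.13422445499839789 tail x at .142 0.6449951465807761
```

```bash
python3 -c "
from rig import *
print(read_state()['wrist_force']);print(hand_in())"
```

```text
[-0.57567826 -0.25146179 -0.10084056]
the job is handed in; nothing more can be done
None
```

The tray is in the reader bay and I handed the job in at about 23 s: the rollers snapped in, the tail sits about 53–55 mm from the mouth (55 mm is home), all four bottles are standing, and `hand_in()` gave no verdict.

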